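Mount the specimen vise on the cross table's locating pins

ROBOT

A 7-joint arm with a two-finger parallel gripper is mounted at the origin on the work surface. World frame = base frame: x ahead of the robot, y to its left, z up, the work surface at z = 0. Lengths are in m, angles in rad, forces in N, time in s.
With the tool pointing down it reaches from about 0.4 to 0.9 m from the base axis. Payload 5.6 kg.
Tool frame: the origin (TCP) lies midway between the tips of the shut fingers; the grasp point (between the pads) lies 19 mm behind it; y points along the fingers, z is the direction in which the jaws open and shut, and the axes are right-handed (so a half turn about y gives the same grasp; the last joint's range is limited). The gripper opens to 92 mm and grips with 3 to 60 N. Pads are 20 mm wide; open, the fingers measure 128 mm over their backs; the gripper's body (75 mm by 189 mm) begins 69 mm behind the grasp point.
Start: joints at [-1.274, 0.468, -0.012, 1.603, 0.006, 1.071, -0.056], TCP at [0.217, 0.613, 0.187] pointing down, gripper open.
Joint ranges: [-2.53, 2.53], [-0.31, 2.02], [-1.57, 1.55], [0.28, 2.44], [-1.29, 4.43], [0.15, 1.84], [-2.92, 2.92]. Speed limits (rad/s): [2.57, 2.57, 3.14, 3.14, 3.14, 3.14, 3.14].

INTERFACE

Orientations are given as a 3x3 rotation matrix whose columns are the frame's x, y, z axes.
In Python, from station import env, effector, solver, viewer, workorder, search_frame, tip_of gives the robot as it stands. Calls block until the motion is done:
- env.reach(position, orientation): joint-space move of the TCP to a pose.
- env.movel(position, frame=None, rate=0.15): straight line of the TCP; frame=None keeps the orientation; rate is the mean speed in m/s.
- env.goto_joints(angles): joint-space move.
- effector.release() and effector.grasp(squeeze=None): open the fingers fully, or close them until they stop; squeeze is the grip in N (None keeps the last).
- env.pause(seconds).
- solver.inverse_kinematics(position, orientation): joint angles nearest the present ones, or None.
- env.sense(): the state.
- viewer.read_camera(name): name is "scene" or "top"; returns (picture, depth): 400x640x3 uint8, red, green, blue; 400x640 float32, m along the optical axis (not along the pixel's ray), 0 where there is no reading.
- viewer.camera_info(name): a dict with "intrinsics" (3x3 intrinsics, pixels), "eye" and "rotation" of the camera in the world. Camera axes: x right, y up, looking along -z (the intrinsics and any distortion apply to the point x, -y, -z); pixel columns grow to the right and rows downward; lengths in m; the calibration is good to about 2 mm. A picture is of the moment at which its call begins. camera_info takes no time and is no camera call.
A pose or a line that the arm cannot do raises env.PlanningError and nothing moves.
- workorder.finish_job(): hands the job in, once; it reports no verdict.
Trained networks look in the newest picture that a camera, given by its name, has taken for a name from the list of things; names that differ only in an ending like _2 or _b are one class to them, and where a whole thing is asked for, a point or a joint stands for the part that bears it (a point fixed in the world has none). Each returns a list of dicts, best first, with "score" (0 to 1); they miss things now and then, are a little off and sometimes report something else, mostly with a low value. They report only what shows in the picture. A call takes as long as a camera call. They do not tell look-alikes from the thing itself.
- search_frame(camera, name): "at" ([x, y, z] in m, in world coordinates, good to about 4 mm: the middle of the surface that is visible of it).
- tip_of(camera, name): "at" ([x, y, z] in m, in world coordinates, good to about 4 mm: a listed point, or the origin of a listed thing).
The state is a dict: "t": time; "joint_positions": joint angles; "joint_velocities": joint speeds; "tau": joint torques, N m; "ee_pos": TCP position; "tcp_rot": TCP orientation; "wrist_force": force on the tool from outside, world axes, zero at the start; "moment": the same for the moment, N m; "gripper_width": finger opening in m.
Only numpy, scipy, OpenCV 4.12 (cv2) and the standard library are available. Lean on these libraries where they do the work, as an engineer would, in place of code of your own. Each camera call takes 0.05 s, during which the arm holds its last target. There are 200 camera calls.

TASK

Set up the cross table for a hardness test: take the roof-shaped guard off the table's two locating pins and hang it upright astride the horizontal rail near its middle, let go, and then seat the specimen vise on the pins, the larger hole over the larger pin, fully home and flat on the carriage, and let go. The carriage has been left somewhere along its travel, so feel for the pins. Leave the tray, the round reference block and the loupe where they are.

Things in the scene. Friction and masses are not known exactly. Their poses are not given: they have to be found in the camera images.
- cross_table: Low ivory cross table fixed to the bench, 170 (x) x 180 (y) x 50 mm high, black micrometer drum low on its +x side. Origin: centre of its underside, z up. On its flat top sits a dark steel carriage, 66 (x) x 124 (y) x 18 mm, locked, square to the table and centred in x, but displaced along the table's y by an unknown amount within +-16 mm: see it or feel for it.
- pin_travel (a point): Middle of the carriage's travel, at the level of its top face, 68 mm above the table's origin; axes as the table's. From the displaced carriage's top rise two fixed steel pins, 16 mm high, upper 4 mm tapering by 2 mm in radius: the larger, 18 mm diameter, 42 mm to +y of the carriage's centre, the smaller, 12 mm, 42 mm to -y. The guard covers them at the start.
- guard: Loose grey plastic guard, 0.22 kg, a steep roof open at both ends: 140 mm long along its y (the ridge), 118 mm wide (x) at the feet, 121 mm high. Two 4 mm plates slope 30 degrees from vertical. Origin: underside centre between the feet, z up. It stands on the table's top, 50 mm up, ridge along the table's y. Hung astride the rail, its origin is 66 mm below the rail's centre line.
- guard_fin (a point): Grip point on the guard's fin, 106 mm above the guard's origin; axes as the guard's. The fin is 10 mm thick (x), 50 mm long (y) and stands on the ridge from 86 to 121 mm above the origin: grip it from above, closing along x.
- rail_mid (a point): Middle of a fixed horizontal round steel rail, 16 mm in diameter, 240 mm long along this frame's y, centre line 160 mm above the bench, a post at each end. z up, x level across the rail. It stands to the left or the right of the cross table, the vise on the other side.
- vise: Loose specimen vise, 0.6 kg, upright on the bench. Origin: underside centre, z up. Aluminium foot 76 (x) x 120 (y) x 20 mm with two vertical through holes, edges chamfered: 20 mm diameter at y = +42 mm, 14 mm at y = -42 mm (the end with the black screw knob, which reaches y = -62). Seated: origin 68 mm above the table's, +y to the table's +y; standing on the pin tips: 84 mm.
- vise_jaw (a point): Centre of the vise's fixed jaw, 7 mm to +y and 51 mm above the vise's origin, axes as the vise's. The steel jaw is 44 mm wide (x), spans y = -14 to +28 mm and z = 34 to 68 mm from the vise's origin: grip it from above, closing along x.
- tray: Bystander: open grey plastic tray, 110 x 170 x 45 mm, on the bench beyond the cross table. Origin: centre of its underside.
- ref_block: Bystander: steel disc (hardness reference block), 64 mm diameter, 16 mm high. Origin: centre of its underside.
- loupe: Bystander: aluminium standing loupe, 52 mm diameter, 58 mm high. Origin: centre of its underside.
Not all that is in view belongs to the job. Leave any orange look-alike of the vise alone.

How it is judged:
By the outcome, as a careful person would: the job done as asked, in the order asked, and still so for the second after the job is handed in, with the robot touching nothing.
It also fails if it takes over 61 s, if anything falls off the work surface, if the arm or the gripper's body presses on something with over 40 N, if the wrist force passes 120 N, or if a joint passes its speed limit or range.

## Working session

There is one attempt and no reset: what is moved stays moved. The work goes in short steps, each a Python script; the robot and the scene stay as the last script left them, time stands still between calls to the robot, and variables do not carry over. Pictures are saved under pics/ and viewed, about 8 in all and at most 12, crops included, and the job is handed in when it is done.

```bash
ls; mkdir -p pics; cat > h.py <<'E'
import numpy as np, cv2
from station import env, effector, solver, viewer, workorder, search_frame, tip_of
def snap(cam,name):
    im,d=viewer.read_camera(cam); cv2.imwrite('pics/'+name+'.png',im[:,:,::-1]); np.save('pics/'+name+'.npy',d); return im,d
def cloud(cam,d):
    c=viewer.camera_info(cam); K=np.array(c['intrinsics']); v,u=np.mgrid[:d.shape[0],:d.shape[1]]
    p=np.stack([(u-K[0,2])/K[0,0]*d,-(v-K[1,2])/K[1,1]*d,-d],-1)
    return p@np.array(c['rotation']).T+np.array(c['eye'])
def pix(cam,p):
    c=viewer.camera_info(cam); K=np.array(c['intrinsics']); q=np.array(c['rotation']).T@(np.array(p)-np.array(c['eye']))
    return np.round([K[0,2]+K[0,0]*q[0]/-q[2],K[1,2]+K[1,1]*q[1]/q[2]]).astype(int)
E
python3 - <<'E'
from h import *
np.set_printoptions(precision=4,suppress=True)
print(viewer.camera_info('top')); print(viewer.camera_info('scene'))
for cam in('scene','top'):
    snap(cam,cam+'0')
    for n in['cross_table','pin_travel','guard','guard_fin','rail_mid','vise','vise_jaw','tray','ref_block','loupe']:
        for r in tip_of(cam,n)[:3]: print(cam,n,np.round(r['at'],4),round(r['score'],2),pix(cam,r['at']))
s=env.sense();print(s['t'],s['tcp_rot'],s['ee_pos'],s['wrist_force'])
a=cv2.imread('pics/scene0.png');b=cv2.imread('pics/top0.png')
E
```

```text
pics
{'intrinsics': array([[511.7335,   0.    , 317.959 ],
       [  0.    , 511.7335, 212.677 ],
       [  0.    ,   0.    ,   1.    ]]), 'eye': array([0.3836, 0.0728, 1.5601]), 'rotation': array([[ 0.0271,  0.983 , -0.1815],
       [-0.9996,  0.0272, -0.0019],
       [ 0.0031,  0.1815,  0.9834]])}
{'intrinsics': array([[371.1678,   0.    , 317.2691],
       [  0.    , 371.1678, 199.291 ],
       [  0.    ,   0.    ,   1.    ]]), 'eye': array([1.0952, 0.7319, 0.7547]), 'rotation': array([[-0.8097, -0.3675,  0.4576],
       [ 0.5868, -0.4941,  0.6415],
       [-0.0097,  0.7879,  0.6157]])}
scene cross_table [0.5651 0.0007 0.0009] 0.87 [320 211]
scene cross_table [ 0.5663 -0.0005  0.067 ] 0.74 [319 195]
scene cross_table [0.5237 0.3146 0.0469] 0.37 [404 254]
scene pin_travel [ 0.5646 -0.0002  0.0678] 0.96 [319 194]
scene guard [0.5681 0.0036 0.0507] 0.68 [319 200]
scene guard_fin [0.5644 0.0052 0.1579] 0.93 [320 170]
scene guard_fin [ 0.5665 -0.0007  0.0022] 0.28 [319 211]
scene rail_mid [ 0.4828 -0.3012  0.1583] 0.79 [288 124]
scene vise [ 0.4919  0.4785 -0.0005] 0.89 [460 301]
scene
[... 295 characters left out ...]
36 196]
scene loupe [ 0.5295  0.3053 -0.0017] 0.42 [397 265]
top guard [0.5647 0.008  0.0484] 0.75 [340 246]
top guard_fin [0.5649 0.005  0.1564] 0.63 [343 241]
top rail_mid [ 0.4798 -0.3012  0.1563] 0.93 [454 275]
top vise [0.5259 0.3046 0.0025] 0.59 [242 258]
top vise [0.4936 0.4815 0.0003] 0.58 [183 267]
top vise_jaw [0.4875 0.4888 0.0551] 0.98 [175 267]
top vise_jaw [0.5265 0.3175 0.0499] 0.9 [235 256]
top tray [ 0.7904 -0.013   0.0021] 0.83 [347 176]
top ref_block [ 0.7386  0.2121 -0.0038] 0.92 [275 191]
top loupe [ 0.7402 -0.2373  0.0003] 0.49 [419 194]
1.1 [[ 0.9428  0.      0.3333]
 [-0.3333  0.      0.9428]
 [ 0.     -1.      0.    ]] [0.2167 0.6128 0.1872] [ 0.6614 -0.4908 -0.7017]
```

View pics/scene0.png

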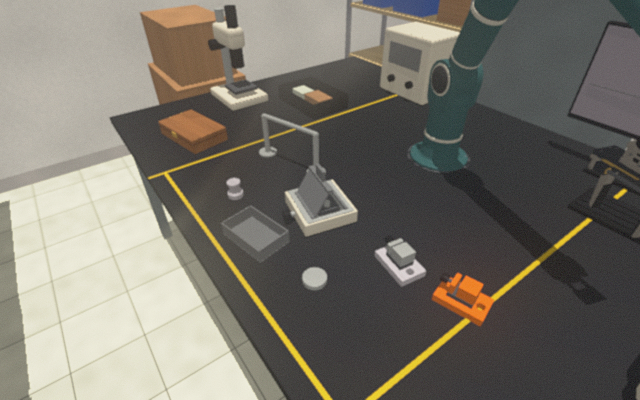

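View pics/top0.png

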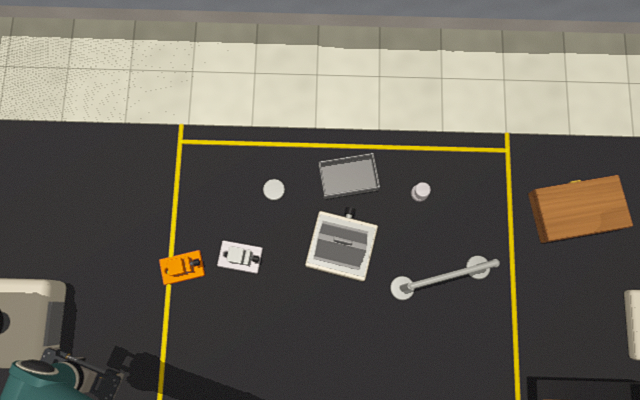

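Scene: grey vise at scene (400,260)/top (241,257), knob at its -y end (258,260). The orange look-alike is at scene (465,298)/top (181,267). The rail runs top (403,287)–(490,264) and the guard/table is at (342,244). The candidates for "vise" are the grey and the orange one: grey with an aluminium foot fits the description. Next I fit the orientations from depth and confirm the vise in a crop.

```bash
cat > fit.py <<'E'
from h import *
np.set_printoptions(precision=4,suppress=True)
def rect(P,ref=np.pi/2,tol=np.pi/4):
    """min-area rectangle of xy points: centre, sizes, yaw of the side nearest ref"""
    (c,s,a)=cv2.minAreaRect((P[:,:2]*1000).astype(np.float32)); return np.array(c)/1000,np.array(s),a
def near(P,c,r,z0,z1): 
    Q=P.reshape(-1,3); return Q[(np.hypot(Q[:,0]-c[0],Q[:,1]-c[1])<r)&(Q[:,2]>z0)&(Q[:,2]<z1)]
E
python3 - <<'E'
from fit import *
for cam in('top','scene'):
    d=np.load(f'pics/{cam}0.npy'); P=cloud(cam,d)
    print(cam)
    print(' table',rect(near(P,(.566,0),.14,.042,.056)), ' fin',rect(near(P,(.566,.003),.1,.160,.19)),np.median(near(P,(.566,.003),.1,.165,.19),0))
    print(' guard',rect(near(P,(.566,.003),.12,.085,.19)))
    print(' vfoot',rect(near(P,(.528,.308),.09,.010,.026)),' jaw',rect(near(P,(.528,.308),.09,.058,.08)),'all',rect(near(P,(.528,.308),.09,.010,.08)))
    R=near(P,(.482,-.301),.15,.145,.175)
    m=R.mean(0);w=np.linalg.svd(R-m,full_matrices=False)[2][0]; t=(R-m)@w; print(' rail',m,w,t.min(),t.max(),m+w*(t.min()+t.max())/2,np.percentile(R[:,2],[5,50,95]),len(R))
b=cv2.imread('pics/top0.png')[200:300,150:390]; s=cv2.imread('pics/scene0.png')[225:335,360:500]
cv2.imwrite('pics/c1.png',np.vstack([cv2.resize(b,(720,300),interpolation=3),cv2.resize(s,(720,300),interpolation=3)[:, :]]))
E
```

```text
top
 table (array([0.5838, 0.0014]), array([179.8444, 203.9221]), 77.11128234863281)  fin (array([0.5671, 0.0085]), array([48.328 , 10.0595]), 77.3653564453125) [0.5665 0.0077 0.1719]
 guard (array([0.5671, 0.0081]), array([140.705 ,  69.7517]), 76.79747009277344)
 vfoot (array([0.5237, 0.3104]), array([125.2992, 117.7801]), 78.19721984863281)  jaw (array([0.5259, 0.2938]), array([89.2981, 43.8754]), 81.53069305419922) all (array([0.5237, 0.3104]), array([125.2992, 117.7801]), 78.19721984863281)
 rail [ 0.482  -0.293   0.1665] [-0.2856  0.9583 -0.0027] -0.13232838724701443 0.12632561236060758 [ 0.4829 -0.2959  0.1665] [0.1596 0.1671 0.1719] 574
scene
 table (array([0.5801, 0.0028]), array([182.3028, 195.0059]), 76.6873779296875)  fin (array([0.568, 0.009]), array([49.9256, 10.3889]), 78.68150329589844) [0.5691 0.0108 0.1697]
 guard (array([0.5746, 0.0058]), array([147.7605,  59.7392]), 83.01385498046875)
 vfoot (array([0.5295, 0.3095]), array([122.9245,  78.5316]), 82.26404571533203)  jaw (array([0.5268, 0.293 ]), array([92.6121, 46.0205]), 82.5691909790039) all (array([0.5301, 0.309 ]), array([124.98  ,  77.9469]), 83.3348388671875)
 rail [ 0.4835 -0.2832  0.1617] [-0.2859  0.9582 -0.0009] -0.13593585686624535 0.11874432049313559 [ 0.486  -0.2914  0.1617] [0.1508 0.1627 0.1682] 294
```

View pics/c1.png

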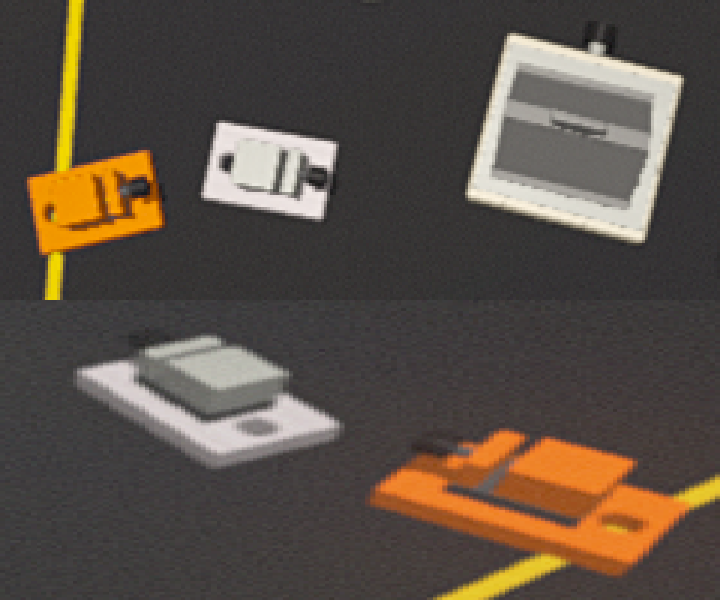

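The crop shows the grey vise with its larger hole at the left (+y) end and its knob to the right; the orange one is the decoy. The table's y axis is at about 77°, the rail's at 106.6° and the vise's at about 82°. Next I pick the guard.

```bash
cat >> h.py <<'E'
def tool(yaw,sgn=1):
    """tool down, jaws closing along the x axis of a frame with this yaw (deg)"""
    a=np.radians(yaw); z=sgn*np.array([np.cos(a),np.sin(a),0]); y=np.array([0,0,-1.]); return np.stack([np.cross(y,z),y,z],1)
def st(tag=''):
    s=env.sense(); print(tag,'t %.2f'%s['t'],'p',np.round(s['ee_pos'],4),'F',np.round(s['wrist_force'],2),'M',np.round(s['moment'],2),'w %.4f'%s['gripper_width'],flush=True); return s
E
python3 - <<'E'
from h import *
np.set_printoptions(precision=2,suppress=True)
F=np.array([.5665,.0075]); yaw=-12.8
for n,p,y in(('guard',[*F,.26],yaw),('rail',[.483,-.298,.32],16.6),('vise',[.5265,.3165,.2],-8),('table',[.565,.0,.25],-12.8)):
    for s in(1,-1): print(n,s,solver.inverse_kinematics(np.array(p),tool(y,s)))
E
```

```text
guard 1 [-0.61  0.28  0.66  1.76 -0.19  1.16 -0.11]
guard -1 [-0.27  0.26  0.25  1.74 -0.07  1.15  2.91]
rail 1 [-0.48  0.46  1.36  1.7  -0.46  1.36  1.24]
rail -1 [-0.49  0.47  1.37  1.7  -0.47  1.37 -1.89]
vise 1 [-0.9   0.4   0.39  1.7  -0.17  1.07 -0.59]
vise -1 [-0.44  0.41 -0.21  1.67  0.09  1.07  2.33]
table 1 [-0.6   0.29  0.66  1.78 -0.2   1.14 -0.09]
table -1 [ 0.85  0.63 -1.31  1.69  0.63  1.32  2.33]
```

```bash
python3 - <<'E'
from h import *
F=np.array([.5665,.0075]); R=tool(-12.8)
env.reach(np.array([*F,.26]),R); st('above')
env.movel(np.array([*F,.140]),rate=.12); st('down')
effector.grasp(20); st('grip')
env.movel(np.array([*F,.150]),rate=.05); st('10 up')
env.movel(np.array([*F,.30]),rate=.15); st('up')
Q=solver.inverse_kinematics(np.array([.483,-.298,.32]),tool(16.6)); print(np.round(Q,2))
snap('top','top1'); snap('scene','scene1')
E
```

```text
above t 3.59 p [0.5665 0.0089 0.2597] F [ 0.18 -0.52 -0.3 ] M [-0.05  0.07  0.01] w 0.0919
down t 4.74 p [0.5671 0.0075 0.1407] F [-0.62  0.13  0.87] M [ 0.02  0.12 -0.02] w 0.0920
grip t 5.96 p [0.5665 0.0075 0.1399] F [ 0.08 -0.45 -1.02] M [-0.09 -0.01  0.05] w 0.0097
10 up t 6.31 p [0.5667 0.0076 0.1504] F [ 0.58  0.24 -2.28] M [-0.12  0.12  0.02] w 0.0098
up t 7.46 p [0.5658 0.0075 0.299 ] F [-0.12 -0.33 -2.17] M [-0.06  0.09 -0.01] w 0.0091
[-0.16  0.26  0.81  1.68 -0.19  1.29  0.97]
```

```bash
python3 - <<'E'
from h import *
T=np.array([.483,-.298]); R=tool(16.6)
env.reach(np.array([*T,.305]),R); st('above'); snap('top','top2')
env.movel(np.array([*T,.194]),rate=.12); s=st('near'); f0=s['wrist_force'][2]
z=.194
while z>.178:
    z-=.002; env.movel(np.array([*T,z]),rate=.03); s=st()
    if s['wrist_force'][2]-f0>2.: break
snap('top','top3'); snap('scene','scene3')
a=cv2.imread('pics/top3.png')[180:330,330:530]; b=cv2.imread('pics/scene3.png')[70:250,200:400]
cv2.imwrite('pics/c3.png',np.hstack([cv2.resize(a,(400,300),interpolation=3),cv2.resize(b,(400,360),interpolation=3)[:300]]))
E
```

```text
above t 8.77 p [ 0.4837 -0.2967  0.3047] F [ 0.04 -0.11 -2.19] M [-0.01  0.03  0.03] w 0.0093
near t 9.89 p [ 0.4835 -0.2984  0.1948] F [-0.42 -0.74 -2.17] M [-0.04  0.04 -0.03] w 0.0093
 t 10.14 p [ 0.4832 -0.298   0.1923] F [ 0.19  0.71 -2.64] M [-0.05  0.02  0.01] w 0.0096
 t 10.39 p [ 0.483  -0.2979  0.1899] F [ 0.01  0.47 -1.01] M [-0.07  0.02 -0.01] w 0.0094
 t 10.64 p [ 0.4829 -0.2979  0.1878] F [ 0.   -0.37 -2.83] M [-0.03  0.03  0.05] w 0.0099
 t 10.89 p [ 0.4829 -0.2979  0.1858] F [-0.08 -0.12 -2.23] M [-0.06  0.04 -0.01] w 0.0094
 t 11.14 p [ 0.4828 -0.2981  0.1839] F [-0.58 -0.87 -2.48] M [-0.14  0.14 -0.01] w 0.0094
 t 11.39 p [ 0.4834 -0.2982  0.1832] F [-1.83  1.69  6.23] M [ 0.31  0.54 -0.  ] w 0.0095
```

View pics/c3.png

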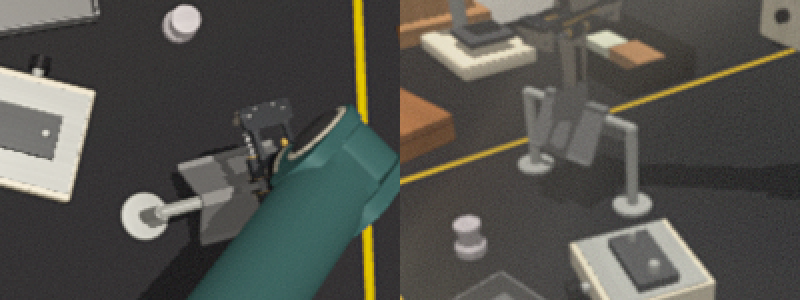

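The guard is astride the rail, and contact came at the expected height (TCP 0.183). Next I let go, back off and look at the guard and the bare carriage.

```bash
python3 - <<'E'
from fit import *
effector.release(); st('open')
env.movel(np.array([.483,-.298,.28]),rate=.15); st('up')
env.reach(np.array([.5265,.3165,.2]),tool(-8)); st('vise above')
for cam in('top','scene'):
    im,d=snap(cam,cam+'4'); P=cloud(cam,d)
    print(cam,'guard top',rect(near(P,(.483,-.298),.09,.195,.23)), np.percentile(near(P,(.483,-.298),.09,.1,.25)[:,2],99.5))
    print(' car',rect(near(P,(.567,.0),.09,.063,.072)),'pins',near(P,(.567,0),.08,.078,.09))
    for n in('guard','guard_fin','pin_travel','cross_table','vise_jaw','vise'):
        print(n,[(np.round(r['at'],4),round(r['score'],2)) for r in tip_of(cam,n)[:2]])
st()
a=cv2.imread('pics/top4.png')[190:310,270:510]; b=cv2.imread('pics/scene4.png')[90:250,220:400]
cv2.imwrite('pics/c4.png',np.vstack([cv2.resize(a,(600,300),interpolation=3),cv2.resize(b,(338,300),interpolation=3)[:,:].copy() if 0 else cv2.copyMakeBorder(cv2.resize(b,(338,300),interpolation=3),0,0,0,262,0)]))
E
```

```text
open t 12.75 p [ 0.483 -0.298  0.182] F [-0.59  0.37 -0.42] M [-0.08  0.03  0.02] w 0.0916
up t 13.55 p [ 0.4826 -0.2975  0.2792] F [-0.16 -0.3   0.71] M [-0.07  0.06  0.04] w 0.0920
vise above t 15.77 p [0.5272 0.3153 0.2002] F [-0.3  -0.13 -0.39] M [-0.04  0.03 -0.02] w 0.0921
top guard top (array([ 0.484 , -0.2967]), array([ 9.9868, 49.6603]), 16.6015625) 0.21793558254119633
 car (array([0.5697, 0.0155]), array([123.8115,  67.1286]), 77.4198989868164) pins [[ 0.5878  0.059   0.0816]
 [ 0.5852  0.0619  0.0789]
 [ 0.5842  0.059   0.0868]
 [ 0.5843  0.0561  0.0871]
 [ 0.5846  0.0532  0.0853]
 [ 0.5852  0.0502  0.0815]
 [ 0.582   0.0647  0.0805]
 [ 0.5819  0.0618  0.0817]
 [ 0.5812  0.059   0.0876]
 [ 0.5816  0.056   0.085 ]
 [ 0.5821  0.0531  0.0818]
 [ 0.5822  0.0502  0.0817]
 [ 0.5787  0.0646  0.0829]
 [ 0.5784  0.0618  0.0861]
 [ 0.5791  0.0588  0.0814]
 [ 0.5794  0.0559  0.0792]
 [ 0.5787  0.0531  0.0857]
 [ 0.5798  0.05    0.0781]
 [ 0.5761  0.0617  0.0814]
 [ 0.5757  0.0588  0.0849]
 [ 0.5761  0.0558  0.0823]
 [ 0.5753  0.053   0.0892]
 [ 0.5759  0.0501  0.0851]
 [ 0.5776  0.02
[... 1797 characters left out ...]
0.0808]
 [ 0.5851  0.0602  0.0819]
 [ 0.5811  0.0597  0.0797]
 [ 0.5824  0.0662  0.0844]
 [ 0.5764  0.0632  0.0797]
 [ 0.5875  0.0585  0.0782]
 [ 0.5836  0.0631  0.0793]]
guard [(array([ 0.4823, -0.3039,  0.0931]), 0.89)]
guard_fin [(array([ 0.4797, -0.2999,  0.1997]), 0.87), (array([ 0.7859, -0.0115,  0.0017]), 0.69)]
pin_travel [(array([ 0.5649, -0.0003,  0.065 ]), 0.65)]
cross_table [(array([ 0.5675,  0.0027, -0.0014]), 0.56)]
vise_jaw [(array([0.4894, 0.4875, 0.0502]), 0.96), (array([0.525 , 0.3154, 0.0505]), 0.92)]
vise [(array([0.4926, 0.4815, 0.0001]), 0.88), (array([0.5296, 0.3071, 0.0028]), 0.75)]
 t 16.47 p [0.5265 0.3165 0.2   ] F [-0.93  1.07 -0.5 ] M [-0.09  0.11  0.05] w 0.0916
```

View pics/c4.png

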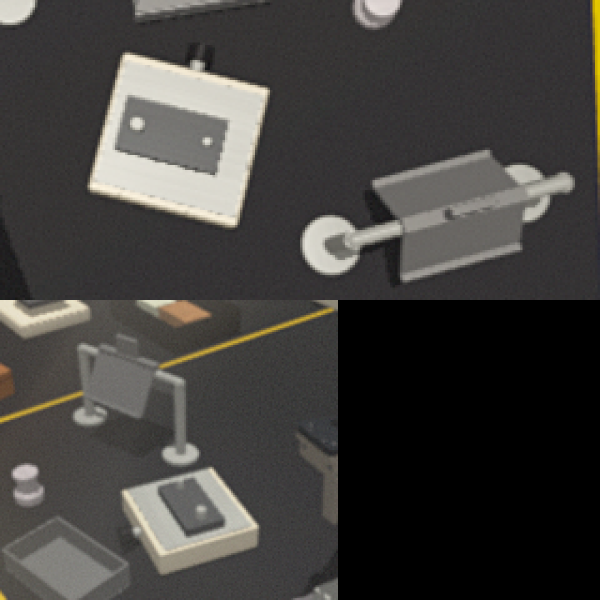

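The guard hangs upright on the rail: fin at top-crop (470,208), centre (0.484,-0.297), mid-rail. The bare carriage shows with its large pin at crop (137,124) and small pin at (207,141). The carriage centre is about (0.5695, 0.0154) with its y axis at 77.1°. Next is the vise.

```bash
python3 - <<'E'
from fit import *
e=np.array([np.cos(np.radians(82)),np.sin(np.radians(82))]); n=np.array([e[1],-e[0]]); O=np.array([.5285,.310])
def rep(P,tag,O,e,n,zs):
    for nm,z0,z1 in zs:
        Q=near(P,O,.12,z0,z1); q=(Q[:,:2]-O); x,y=q@n,q@e; k=(abs(x)<.046)&(abs(y)<.072); 
        print(tag,nm,k.sum(),rect(Q[k])[1:],'x %.1f..%.1f y %.1f..%.1f mm'%(*1000*np.percentile(x[k],[2,98]),*1000*np.percentile(y[k],[2,98])))
for c in('top0','scene0'):
    rep(cloud(c[:-1],np.load(f'pics/{c}.npy')),c,O,e,n,(('foot',.012,.027),('jaw',.058,.08)))
J=O+.007*e; R=tool(-8)
env.reach(np.array([*J,.13]),R); 
env.movel(np.array([*J,.034]),rate=.1); st('down')
effector.grasp(50); st('grip')
env.movel(np.array([*J,.044]),rate=.05); st('10')
env.movel(np.array([*J,.16]),rate=.15); env.pause(.3); s=st('up'); print(s['tcp_rot'])
for c in('top','scene'):
    P=cloud(c,snap(c,c+'5')[1]); rep(P,c,O,e,n,(('foot',.135,.155),))
E
```

```text
top0 foot 555 (array([121.3983,  76.6081]), 81.3565902709961) x -37.6..37.0 y -59.6..58.5 mm
top0 jaw 316 (array([89.2981, 43.8754]), 81.53069305419922) x -21.5..20.7 y -57.5..26.2 mm
scene0 foot 606 (array([122.5132,  77.995 ]), 81.65624237060547) x -35.6..38.2 y -58.8..59.6 mm
scene0 jaw 362 (array([92.6121, 46.0205]), 82.5691909790039) x -21.6..22.1 y -56.2..27.3 mm
down t 17.96 p [0.5301 0.3172 0.0347] F [-0.42  0.2   0.41] M [-0.14  0.08 -0.02] w 0.0919
grip t 18.76 p [0.5294 0.3169 0.034 ] F [-0.63 -0.83  0.46] M [-0.04  0.15 -0.11] w 0.0431
10 t 19.11 p [0.5293 0.3169 0.0439] F [ 0.15  0.2  -7.05] M [0.02 0.07 0.01] w 0.0435
up t 20.33 p [0.5292 0.3167 0.1593] F [ 0.18  0.15 -5.98] M [ 0.06  0.03 -0.02] w 0.0428
[[-0.1393 -0.0009  0.9903]
 [-0.9903 -0.0009 -0.1393]
 [ 0.001  -1.     -0.0007]]
top foot 361 (array([68.8991, 77.3668]), 82.34212493896484) x -38.3..36.7 y -60.2..3.3 mm
scene foot 765 (array([122.7332,  78.984 ]), 81.5624008178711) x -35.7..38.3 y -56.9..59.6 mm
```

The vise is held, with its origin confirmed to about 1 mm by both cameras. Next I carry it over the pins and lower it, watching forces.

```bash
cat > seat.py <<'E'
from h import *
YT=-12.9; e=np.array([-np.sin(np.radians(YT)),np.cos(np.radians(YT))]); n=np.array([e[1],-e[0]]); C=np.array([.5695,.0154])
def lower(off,z,zend,f0,step=.0015,limit=12,comp=.00015):
    """admittance descent: off = (x,y) table-frame offset of the target; yields to sideways force"""
    R=tool(YT)
    while z>zend:
        z-=step; p=C+.007*e+off[0]*n+off[1]*e
        env.movel(np.array([*p,z]),R,rate=.03); s=env.sense(); F=s['wrist_force']-f0; l=np.array([F[:2]@n,F[:2]@e])
        print('t %.2f z %.4f act %.4f Fx %.1f Fy %.1f Fz %.1f M %s off %s'%(s['t'],z,s['ee_pos'][2],*l,F[2],np.round(s['moment'],2),np.round(1000*off,1)),flush=True)
        if np.hypot(*l)>3: off=off+comp*l
        if F[2]>limit: break
    return off,z,s
E
python3 - <<'E'
from seat import *
p=C+.007*e
env.reach(np.array([*p,.165]),tool(YT)); env.movel(np.array([*p,.124]),rate=.1); env.pause(.3); s=st('above')
f0=np.mean([env.sense()['wrist_force'] for _ in range(5)],0); np.save('f0.npy',f0)
off,z,s=lower(np.zeros(2),.124,.1025,f0); np.save('off.npy',np.r_[off,z])
E
```

```text
above t 22.43 p [0.5714 0.0222 0.1246] F [-0.53  0.23 -7.13] M [ 0.03  0.04 -0.  ] w 0.0434
t 22.68 z 0.1225 act 0.1225 Fx 0.5 Fy -0.5 Fz 0.5 M [ 0.06  0.07 -0.01] off [0. 0.]
t 22.93 z 0.1210 act 0.1208 Fx 1.3 Fy 0.3 Fz 0.1 M [ 0.    0.09 -0.02] off [0. 0.]
t 23.18 z 0.1195 act 0.1193 Fx 0.6 Fy 0.7 Fz -0.0 M [ 0.07  0.08 -0.01] off [0. 0.]
t 23.43 z 0.1180 act 0.1179 Fx 1.3 Fy 0.2 Fz 0.2 M [ 0.06  0.08 -0.07] off [0. 0.]
t 23.68 z 0.1165 act 0.1164 Fx 0.2 Fy -0.1 Fz 0.1 M [0.01 0.08 0.02] off [0. 0.]
t 23.93 z 0.1150 act 0.1149 Fx 0.6 Fy -0.2 Fz 0.6 M [-0.04  0.07 -0.  ] off [0. 0.]
t 24.18 z 0.1135 act 0.1135 Fx 1.7 Fy -0.0 Fz -0.6 M [-0.01 -0.06 -0.01] off [0. 0.]
t 24.43 z 0.1120 act 0.1119 Fx 1.6 Fy 0.4 Fz -0.6 M [-0.07 -0.15  0.03] off [0. 0.]
t 24.68 z 0.1105 act 0.1104 Fx 0.4 Fy 0.2 Fz 0.0 M [-0.11 -0.17  0.01] off [0. 0.]
t 24.93 z 0.1090 act 0.1089 Fx 2.8 Fy -0.6 Fz 0.3 M [-0.14 -0.18  0.03] off [0. 0.]
t 25.18 z 0.1075 act 0.1074 Fx 2.0 Fy -0.1 Fz -0.8 M [-0.17 -0.22  0.07] off [0. 0.]
t 25.43 z 0.1060 act 0.1059 Fx 1.2 Fy -0.1 Fz -0.2 M [-0.12 -0.26  0.03] off [0. 0.]
t 25.68 z 0.1045 act 0.1044 Fx 2.3 Fy -0.4 Fz 0.8 M [-0.13 -0.28  0.08] off [0. 0.]
t 25.93 z 0.1030 act 0.1029 Fx 1.6 Fy -0.4 Fz 0.8 M [-0.11 -0.28  0.06] off [0. 0.]
t 26.18 z 0.1015 act 0.1020 Fx 0.2 Fy 1.1 Fz 7.5 M [-0.03  0.18  0.01] off [0. 0.]
```

The pins went straight in, and the vise bottomed at TCP 0.102, exactly the seated height. I press lightly, release, retreat and check.

```bash
python3 - <<'E'
from seat import *
from fit import rect,near
f0=np.load('f0.npy'); p=C+.007*e
lower(np.zeros(2),.1015,.0998,f0,step=.0007,limit=15)
effector.release(); st('open')
env.movel(np.array([*p,.25]),tool(YT),rate=.15); env.reach(np.array([.45,.25,.30]),tool(YT)); env.pause(.3); st('away')
for c in('top','scene'):
    P=cloud(c,snap(c,c+'6')[1])
    for nm,z0,z1 in(('foot',.079,.095),('jaw',.126,.15)):
        Q=near(P,C,.12,z0,z1); q=Q[:,:2]-C; x,y=q@n,q@e; k=(abs(x)<.05)&(abs(y)<.075)
        A=np.c_[x[k],y[k],np.ones(k.sum())]; h=np.linalg.lstsq(A,Q[k,2],rcond=None)[0]
        print(c,nm,k.sum(),rect(Q[k]),'x %.1f..%.1f y %.1f..%.1f'%(*1000*np.percentile(x[k],[2,98]),*1000*np.percentile(y[k],[2,98])),'z med %.4f slopes %.3f %.3f'%(np.median(Q[k,2]),h[0],h[1]))
    print(c,'fin',rect(near(P,(.483,-.298),.09,.195,.23)))
    for m in('tray','ref_block','loupe','vise','guard'): print(m,[(np.round(r['at'],3),round(r['score'],2)) for r in tip_of(c,m)[:2]])
a=cv2.imread('pics/top6.png')[140:320,230:510]; b=cv2.imread('pics/scene6.png')[90:250,200:400]
cv2.imwrite('pics/c6.png',np.hstack([cv2.resize(a,(467,300),interpolation=3),cv2.resize(b,(333,300),interpolation=3)[:,:]]))
E
```

```text
t 26.43 z 0.1008 act 0.1020 Fx -2.3 Fy 0.1 Fz 12.1 M [0.05 0.7  0.03] off [0. 0.]
t 26.68 z 0.1001 act 0.1019 Fx -4.0 Fy -0.9 Fz 18.0 M [0.04 1.13 0.01] off [0. 0.]
open t 27.52 p [0.5711 0.0222 0.1001] F [ 0.17  0.22 -0.03] M [-0.1   0.08  0.02] w 0.0919
away t 30.00 p [0.4505 0.2491 0.2998] F [-0.01  0.14  0.16] M [-0.01  0.14  0.02] w 0.0921
top foot 639 (array([0.5695, 0.0157]), array([119.4883,  77.1229]), 76.48318481445312) x -37.9..36.8 y -57.5..58.6 z med 0.0885 slopes 0.003 -0.002
top jaw 336 (array([ 0.5657, -0.0005]), array([88.4791, 44.6808]), 77.00408172607422) x -21.9..20.5 y -56.2..26.6 z med 0.1360 slopes 0.007 0.099
top fin (array([ 0.4841, -0.2973]), array([10.0292, 51.2435]), 16.587339401245117)
tray [(array([ 0.787, -0.014,  0.002]), 0.74)]
ref_block [(array([ 0.738,  0.213, -0.   ]), 0.85)]
loupe [(array([ 0.742, -0.242, -0.   ]), 0.48)]
vise [(array([0.567, 0.013, 0.067]), 0.84), (array([0.495, 0.481, 0.002]), 0.71)]
guard [(array([ 0.484, -0.3  ,  0.093]), 0.84)]
scene foot 426 (array([0.5689, 0.0159]), array([124.0227,  77.8559]), 76.16312408447266) x -36.3..37.8 y -56.7..60.3 z med 0.0873 slopes -0.011 -0.018
scene jaw 228 (array([0.5659, 0.0022]), array([91.2812, 44.976 ]), 75.78421020507812) x -20.5..21.8 y -53.3..29.4 z med 0.1343 slopes -0.016 0.045
scene fin (array([ 0.4854, -0.2964]), array([11.1576, 51.3612]), 16.75870704650879)
tray [(array([ 0.786, -0.012,  0.004]), 0.78)]
ref_block [(array([ 0.48 , -0.304,  0.094]), 0.64)]
loupe [(array([ 0.738, -0.238,  0.   ]), 0.66)]
vise [(array([ 0.494,  0.481, -0.002]), 0.85), (array([0.572, 0.012, 0.068]), 0.62)]
guard [(array([ 0.481, -0.305,  0.093]), 0.7)]
```

View pics/c6.png

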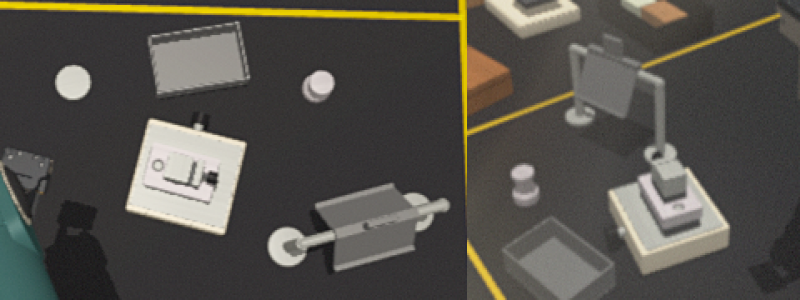

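The vise sits flat on the carriage: its foot top is at 0.088 m, as it should be when seated, and the large pin shows in the +y hole at (157,165). The guard hangs upright at mid-rail (375,225), and the bystanders have not moved. I hand the job in.

```bash
python3 - <<'E'
from h import *
print(workorder.finish_job()); st()
E
```

```text
the job is handed in; nothing more can be done
None
the job is handed in; nothing more can be done
```

The guard is off the pins and hanging on the rail, the vise is seated on the pins, and I handed the job in at about 30 s of the 61 s allowed.

- **Guard:** I gripped it by the fin, hung it astride the rail and let go. Both cameras show the fin upright at about (0.484, -0.297), within a few mm of the rail's middle. It was unchanged in the last look.
- **Vise:** I took the grey one, not the orange look-alike, and located the displaced carriage from the depth images. The vise slid over both pins with almost no side force, larger hole on the larger pin. It stopped at the expected seated height with an 18 N press.
- **Last check of the vise:** Its foot top was at 0.087–0.088 m (0.088 is fully home). The fitted tilt was at most 1° in the noisier camera and about 0.2° in the better one, with the foot centred on the carriage to about 1 mm.
- **Bystanders:** The tray and the loupe are where they were, within a few mm of network error, and the round reference block likewise in the top camera.
- **Checks that disagreed:** In the last look the scene camera's network placed the reference block on the guard. I took this as a false report, because the top camera showed the block at its original place. The position of the grip point along the vise's y was only good to about 1 mm, but the fit showed it was enough.

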